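# Screw the quick-thread lid on the studio jar

### The arm

A 6-joint arm with a two-finger parallel gripper is mounted at the origin on a cart in front of the work surface, level with it; the furniture and walls round the work are solid. World frame = base frame: x ahead of the robot, y to its left, z up, the work surface at z = 0. Lengths are in mm, angles in rad, forces in N, time in s.
With the tool pointing down it reaches from about 350 to 775 mm from the base axis. Payload 7.3 kg.
Tool frame: the origin (TCP) lies midway between the tips of the shut fingers; the grasp point (between the pads) lies 19 mm behind it; z points along the fingers, x is the direction in which the jaws open and shut, and the axes are right-handed (so a half turn about z gives the same grasp; the last joint's range is limited). The gripper opens to 92 mm and grips with 3 to 60 N. Pads are 19 mm wide; open, the fingers measure 130 mm over their backs; the gripper's body (75 mm by 190 mm) begins 47 mm behind the grasp point.
Start: joints at [-1.287, 0.342, 1.524, -0, 1.275, -0.146], TCP at [218.786, -477.261, 226.741] pointing down, gripper open.
Joint ranges: [-2.53, 2.53], [-0.77, 2.02], [0.04, 2.7], [-1, 4.14], [0.28, 2.66], [-3.11, 3.11]. Speed limits (rad/s): [2.57, 2.57, 3.14, 3.14, 3.14, 3.14].

### API

Orientations are given as [roll, pitch, yaw] about the fixed x, y, z axes, in that order (R = Rz(yaw) Ry(pitch) Rx(roll)).
In Python, from plant import bot gives the robot as it stands.
- The arm moves only by the shell command python3 -m pendant 'ROWS' [OPENING]. ROWS is JSON, a list of rows, each an object with "linear": the shift along the world's x, y, z in mm, a list of three; "twist": the turn about the world's z in degrees. In form: [{"linear": [x, y, z], "twist": twist}, ...]. A call has 1 to 20 rows; each row is the pose to reach, as a shift and turn from the pose commanded when the call began; what a row does not reach only later rows make up. A row lasts 1/8 s, in which the tool goes at most 62.5 mm and 10.7 degrees, less where a joint would pass 70% of its speed; a pose out of reach is approached as far as the arm can. A call with a gripper value outside its range is refused whole. OPENING is the closure in counts, from 0 (fully open) to 255 (shut), set as the call begins (- or left out, the last holds). The fingers move at their own pace and stop on an object; the grip force is fixed at half the most. Time passes only in rows, so rows that repeat a pose let the fingers close. It gives the time, the measured TCP pose, the force and the opening at its end, in the units of the state.
- bot.get_obs(): the state, without advancing time (a new reading comes with each control period).
- bot.capture(name): name is "scene" or "top" or "wrist"; returns a dict with "frame" (480x640x3 uint8, blue, green, red), "z_map" (480x640 float32, mm along the optical axis (not along the pixel's ray), 0 where there is no reading), "fx", "fy", "cx", "cy" (pixels), "k1" (the pictures are not rectified: a ray, as slopes to the right and down, at radius r is drawn at 1 + k1 r^2 times it, then the intrinsics apply), "rvec" (rotation vector, rad) and "tvec" (3), from world to camera coordinates, as OpenCV has them. Camera axes: x right, y down, z forward; pixel columns grow to the right and rows downward; lengths in mm; the calibration is good to about 2 mm. A picture is of the moment at which its call begins.
- bot.close_job(): hands the job in, once; it reports no verdict.
The state is a dict: "time": time; "joint_positions": joint angles; "dq": joint speeds; "tau": joint torques, N m; "tool_pos": TCP position; "tcp_rot": TCP orientation; "contact_force": force on the tool from outside, world axes, zero at the start; "moment": the same for the moment, N m; "grip_width": finger opening in mm.
Only numpy, scipy, OpenCV 4.12 (cv2) and the standard library are available. Lean on these libraries where they do the work, as an engineer would, in place of code of your own. Each camera call takes 0.05 s, during which the arm holds its last target. There are 200 camera calls.

### The job

Pick up the blue lid by its grip bar and set it on the mouth of the jar. If it sits on top of the threads, turn it back (anticlockwise seen from above) until it drops into the thread, then screw it clockwise until it comes up against its stop, and let go. Leave the things around it where they are.

Things in the scene. Friction and masses are not known exactly. Their poses are not given: they have to be found in the camera images.
- jar: White ceramic jar with a green band, 94 mm wide, on a square wooden foot (116 x 116 x 12 mm) screwed to the table: it cannot move or turn. Origin: centre of the underside of the foot; z up along the jar's axis. Its shoulder is 85 mm above the origin, its open mouth 123 mm; between them is the grey threaded neck, whose thread starts are NOT told by the jar's yaw: look or feel for them.
- thread (a point): Point on the jar's axis level with the tops of the thread ridges. Four short threads a quarter turn apart, 73 mm over all. A lid resting on the ridges has its lower rim 21 mm above the shoulder (27.5 mm if on the raised teeth at the clockwise ends, where it may tip: lift and set it down turned a little). The teeth bar the way clockwise: do not force it. Turned anticlockwise, at most about 75 degrees, it drops to 10 mm above the shoulder (sometimes at once).
- lid_home (a point): Point on the jar's axis, 90 mm above its origin, where the centre of the lid's lower rim lies when screwed home. Once dropped in (rim 5 mm higher than this), the lid turns clockwise 45 to 65 degrees, sinking those 5 mm by its weight and the thread over the first 40 degrees or so, to an end stop. Turned on anticlockwise after the drop, it meets a stop within 17 degrees.
- jar_mouth (a point): Centre of the jar's open mouth, on the jar's axis, level with the top of its lip, 123 mm above the table. The lip is tapered (45 mm wide at the top, 56 mm from 6 mm lower down), so a lid let down a few mm off centre finds its way.
- lid: Loose round blue plastic lid with a ribbed skirt, 84 mm in diameter, 0.15 to 0.26 kg, lying right way up on the table. Origin: centre of its lower rim; z up; x along the grip bar on top. The flat top is 39 mm above the origin. The skirt is open below, 77 mm wide inside; on the neck it has about 1.8 mm of play sideways.
- grip_bar (a point): Centre of the grip bar that stands on the lid's flat top: 64 mm long (lid x), 20 mm thick (lid y), from 39 to 68 mm above the lid's origin. This point lies 54 mm above that origin.
- lid_lugs (a point): Centre of the ring of four lugs inside the skirt, 5 mm above the lid's lower rim. The lugs are round pegs 6 mm thick pointing inward, a quarter turn apart, one of them on the lid's x axis; the opening between their tips is 60 mm.
- tape_roll: Bystander: roll of pale tape lying flat, 104 mm wide, 25 mm high. Origin: centre of its underside.
- dropper: Bystander: small brown dropper bottle, 34 mm wide, 102 mm high. Origin: centre of its underside.
- eraser: Bystander: pale eraser, 22 x 50 x 13 mm. Origin: centre of its underside.
- pigment_a: Bystander: black pigment jar with grey lid, 44 mm wide, 68 mm high. Origin: centre of its underside.
- pigment_b: Bystander: second black pigment jar, as the first.
There are look-alikes about, which are no part of the job. Several things look just like the lid: the one meant starts farthest to the robot's right.

How it is judged (in metres and radians):
On the way, in this order (a step that is already met when the one before it is completed fails the run):
1. the lid is lifted off the table (height (world z) of lid above 0.05 m), for 0.1 s.
2. the lid sits square on the jar, dropped into the thread (z of lid in the frame of jar below 0.0975 m and horizontal distance between lid and jar_mouth below 0.006 m and angle between lid's own z axis and vertical below 0.1 rad), for 0.1 s.
At the end, for the whole second after the job is handed in: The lid is screwed home: its lower rim is less than 91.3 mm (and more than 86 mm) above the jar's origin (90 mm when fully home), within 6 mm of the jar's axis, tilted less than 0.07 rad, released and at rest (below 0.01 m/s and 0.1 rad/s) (z of lid in the frame of jar between 0.086 and 0.0913 m and horizontal distance between lid and jar_mouth below 0.006 m and angle between lid's own z axis and vertical below 0.07 rad and linear speed of lid below 0.01 m/s and angular speed of lid below 0.1 rad/s); the robot touches nothing.
It fails at once if a bystander (tape roll, dropper, eraser, pigment jar) is moved by more than 40 mm (distance of any of tape_roll, dropper, eraser, pigment_a, pigment_b from where it was at the start of the episode above 0.04 m).
It also fails if it takes over 67 s, if anything falls off the work surface, if the arm or the gripper's body presses on something with over 40 N, if the wrist force passes 120 N, or if a joint passes its speed limit or range.

## Working session

There is one attempt and no reset: what is moved stays moved. The work goes in short steps, Python scripts to look and compute and a shell command to move; the robot and the scene stay as the last step left them, time stands still between calls to the robot, and variables do not carry over. Pictures are saved under pics/ and viewed, about 8 in all and at most 12, crops included, and the job is handed in when it is done.

```bash
mkdir -p pics; cat > h.py <<'E'
import numpy as np, cv2
from plant import bot
def cap(n,save=None):
    c=bot.capture(n)
    c['R']=cv2.Rodrigues(np.array(c['rvec'],float))[0]; c['t']=np.array(c['tvec'],float).ravel()
    if save: cv2.imwrite('pics/'+save,c['frame'])
    return c
def rays(c,uv):
    uv=np.asarray(uv,float).reshape(-1,2)
    d=(uv-[c['cx'],c['cy']])/[c['fx'],c['fy']]; s=d.copy()
    for _ in range(20): s=d/(1+c['k1']*(s**2).sum(1,keepdims=True))
    return np.c_[s,np.ones(len(s))]
def pts(c,uv,z):   # depth z
    return (rays(c,uv)*np.asarray(z).reshape(-1,1)-c['t'])@c['R']
def plane(c,uv,h):
    o=-c['R'].T@c['t']; d=rays(c,uv)@c['R']
    return o+d*((h-o[2])/d[:,2])[:,None]
def cloud(c):
    v,u=np.nonzero(c['z_map']>0)
    return np.c_[u,v],pts(c,np.c_[u,v],c['z_map'][v,u]),c['frame'][v,u]
E
python3 - <<'E'
from h import *
import numpy as np
a=cap('top','top1.png'); b=cap('scene','scene1.png')
cv2.imwrite('pics/both.png',np.vstack([cv2.resize(a['frame'],(400,300)),cv2.resize(b['frame'],(400,300))]))
for c in(a,b):
    print(-c['R'].T@c['t'],c['fx'],c['k1'])
    hsv=cv2.cvtColor(c['frame'],cv2.COLOR_BGR2HSV)
    m=cv2.inRange(hsv,(95,90,40),(130,255,255))
    n,l,s,ce=cv2.connectedComponentsWithStats(m)
    for i in range(1,n):
        if s[i,4]>150:
            v,u=np.nonzero((l==i)&(c['z_map']>0))
            P=pts(c,np.c_[u,v],c['z_map'][v,u]) if len(u) else np.zeros((1,3))
            print(s[i],P.mean(0).round(),np.percentile(P,[2,98],axis=0).round().tolist())
print(bot.get_obs())
E
```

```text
[ 504.14109527 -132.75413572  984.36839282] 439.99384945830303 -0.11221300626462688
[ 203  251   41   39 1213] [546.  53.  45.] [[509.0, 16.0, 13.0], [583.0, 93.0, 70.0]]
[ 141  300   42   40 1263] [439. 184.  45.] [[401.0, 150.0, 13.0], [476.0, 227.0, 70.0]]
[-179.41421541  750.39150981  833.28116612] 524.697178663994 0.047844493179759154
[270 282  34  37 973] [533.  74.  38.] [[504.0, 37.0, 5.0], [573.0, 101.0, 68.0]]
[ 259  329   39   45 1307] [425. 206.  39.] [[396.0, 161.0, 5.0], [467.0, 235.0, 68.0]]
{'time': 0.1, 'joint_positions': array([-1.28700513e+00,  3.42662248e-01,  1.52488733e+00,  1.34194935e-06,
        1.27540456e+00, -1.46000001e-01]), 'dq': array([-0.00043052, -0.00106679, -0.00218201,  0.00231829, -0.00054962,
        0.00026026]), 'tau': array([ 1.25245693e-03, -4.32006383e+01, -2.44694960e+01,  7.19551393e-02,
        5.26176696e-02, -6.50677021e-05]), 'tool_pos': array([ 218.67942083, -476.90481563,  226.121608  ]), 'tcp_rot': array([-3.14139331e+00,  1.34681607e-03, -1.14100539e+00]), 'contact_force': array([ 0.6209732 , -0.05638043,  0.66741661]), 'moment': array([-0.02741234,  0.02369455,  0.01573094]), 'grip_width': 91.65388937502352}
```

View pics/top1.png

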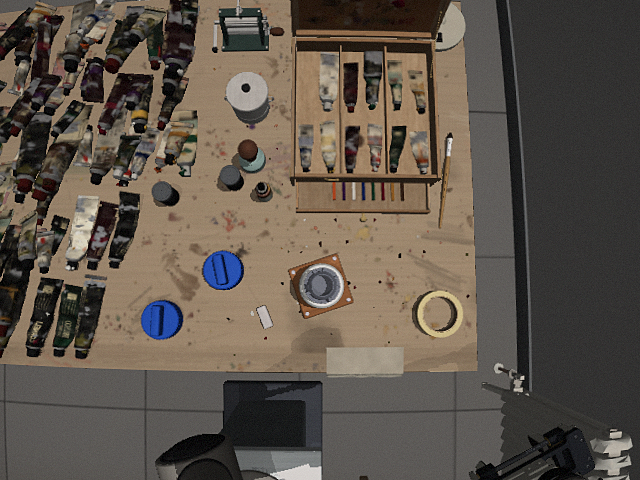

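View pics/scene1.png

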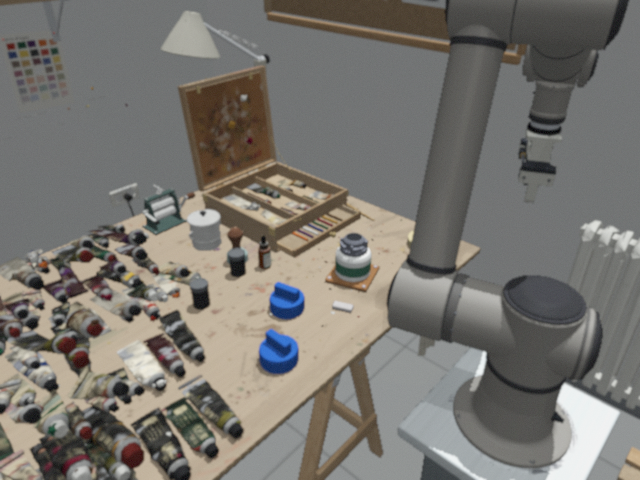

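The top view shows the blue lids at (223,270) and (161,320), the jar at (322,286) and the eraser at (265,317). Image right is −y, so the target lid is the one at (223,270). The scene view agrees.

```bash
python3 - <<'E'
from h import *
c=cap('top')
uv,P,col=cloud(c)
near=lambda x,y,r:np.hypot(P[:,0]-x,P[:,1]-y)<r
hsv=cv2.cvtColor(c['frame'],cv2.COLOR_BGR2HSV)[uv[:,1],uv[:,0]]
blue=(hsv[:,0]>95)&(hsv[:,0]<130)&(hsv[:,1]>90)
b=blue&near(546,53,60)
print('z hist',np.histogram(P[b,2],bins=range(0,90,6)))
bar=b&(P[:,2]>58)
q=plane(c,uv[bar],68)
print(bar.sum(),cv2.minAreaRect(q[:,:2].astype(np.float32)),q.mean(0))
flat=b&(P[:,2]>30)&(P[:,2]<50); q=plane(c,uv[flat|bar],39)
print('disc',cv2.minEnclosingCircle(plane(c,uv[flat],39)[:,:2].astype(np.float32)))
j=near(520,-110,260)&(P[:,2]>100)&(P[:,1]<0)&(P[:,1]>-220)&(P[:,0]<620)
print('jar high',j.sum(),P[j].mean(0),np.percentile(P[j,2],[5,50,95]))
print(cv2.minEnclosingCircle(P[j][:,:2].astype(np.float32)))
x,y=P[j].mean(0)[:2]
r=cv2.resize(c['frame'][240:335,275:370],(570,570),interpolation=cv2.INTER_CUBIC);cv2.imwrite('pics/jar.png',r)
for h in(0,12,85,106,123): print(h,plane(c,[[322,287]],h))
brown=near(x,y,100)&(hsv[:,0]<20)&(hsv[:,1]>110)&(P[:,2]>5)&(P[:,2]<30)
print(brown.sum(),cv2.minAreaRect(plane(c,uv[brown],12)[:,:2].astype(np.float32)))
E
```

```text
z hist (array([ 10,  13,  12,   9,  22,  56, 739,  55,  15,  17,  60, 238,   2,
         0]), array([ 0,  6, 12, 18, 24, 30, 36, 42, 48, 54, 60, 66, 72, 78, 84]))
307 ((547.2103881835938, 55.24524688720703), (63.36789321899414, 21.788572311401367), 11.98196029663086) [547.02037026  55.46974403  68.        ]
disc ((547.1500854492188, 54.72275924682617), 42.64609146118164)
jar high 585 [ 514.28296857 -157.6420326   114.85479374] [106.29394342 115.90436559 123.82912678]
((514.3952026367188, -157.95965576171875), 36.21980285644531)
0 [[ 511.0923122  -161.28675725    0.        ]]
12 [[ 511.00757298 -160.93892867   12.        ]]
85 [[ 510.4920761  -158.82297149   85.        ]]
106 [[ 510.34378248 -158.21427148  106.        ]]
123 [[ 510.22373526 -157.72151433  123.        ]]
1004 ((527.7372436523438, -150.42799377441406), (145.15927124023438, 119.67876434326172), 18.490991592407227)
```

View pics/jar.png

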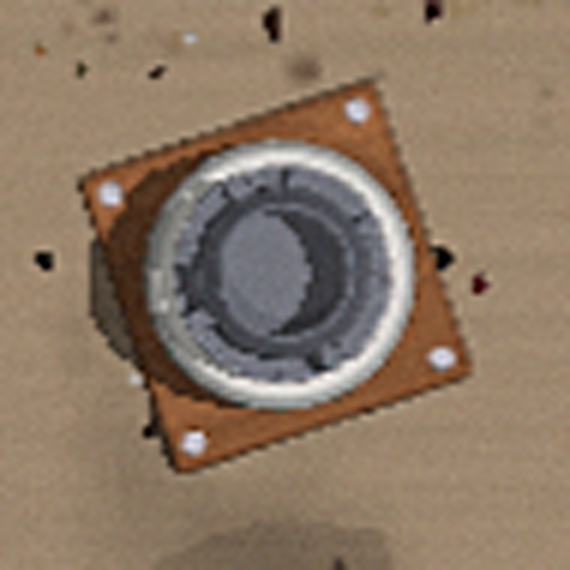

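Jar axis is near (514,−158). The lid is at (547,55) with its bar at yaw 12°. I'll look closely at the thread with the wrist camera before picking up the lid.

```bash
python3 -m pendant '[{"linear":[0,0,100],"twist":0},{"linear":[60,60,100],"twist":-5},{"linear":[100,110,100],"twist":-13},{"linear":[140,160,100],"twist":-13},{"linear":[180,205,100],"twist":-13},{"linear":[220,240,100],"twist":-13},{"linear":[260,280,100],"twist":-13},{"linear":[295,319,100],"twist":-13},{"linear":[295,319,100],"twist":-13},{"linear":[295,319,100],"twist":-13},{"linear":[295,319,100],"twist":-13}]' 0
python3 - <<'E'
from h import *
c=cap('wrist','w1.png'); print(-c['R'].T@c['t'],c['R'][2],c['fx'],bot.get_obs()['tool_pos'])
E
```

```text
time: 1.52
tool_pos: [513.0, -159.4, 326.7]
tcp_rot: [3.141, -0.0, -1.37]
contact_force: [0.5, -0.1, -0.2]
grip_width: 91.2
[ 585.47436185 -144.89556598  485.12307024] [-0.27201464 -0.0554414  -0.96069469] 330.44526513547504 [ 513.04309958 -159.47140794  326.87067699]
```

View pics/w1.png

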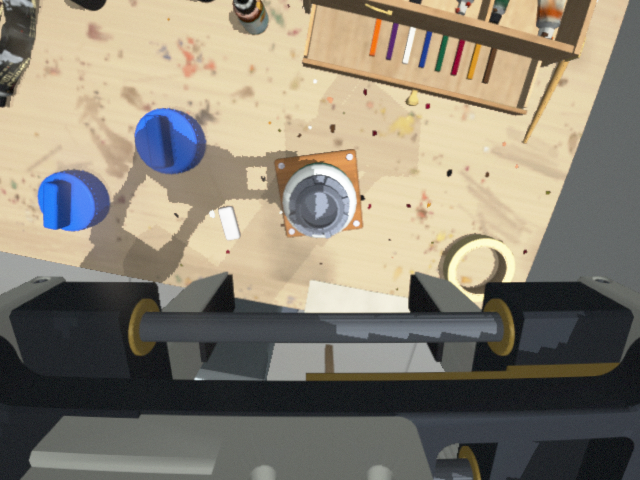

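The wrist picture shows the jar neck at (320,200), the lids at (170,140) and (70,200), and the eraser at (229,222). I'll move in closer to see the threads.

```bash
python3 -m pendant '[{"linear":[-35,0,-50],"twist":0},{"linear":[-70,0,-100],"twist":0},{"linear":[-95,0,-150],"twist":0},{"linear":[-95,0,-150],"twist":0},{"linear":[-95,0,-150],"twist":0},{"linear":[-95,0,-150],"twist":0}]'
python3 - <<'E'
from h import *
c=cap('wrist','w2.png'); 
# top-down rectified view onto plane z=106, 100mm square about (514,-158), 7px/mm ; up=+x, left=+y
def rect(c,h,X,Y,S=42,k=7):
    n=2*S*k; i,j=np.mgrid[0:n,0:n]; x=X+S-i/k; y=Y+S-j/k
    p=np.c_[x.ravel(),y.ravel(),np.full(n*n,h)]@c['R'].T+c['t']; s=p[:,:2]/p[:,2:]
    s=s*(1+c['k1']*(s**2).sum(1,keepdims=True))
    m=(s*[c['fx'],c['fy']]+[c['cx'],c['cy']]).astype(np.float32).reshape(n,n,2)
    return cv2.remap(c['frame'],m,None,cv2.INTER_CUBIC)
cv2.imwrite('pics/rect.png',rect(c,106,514,-158))
uv,P,col=cloud(c)
k=(np.hypot(P[:,0]-514,P[:,1]+158)<60)
print(np.histogram(P[k,2],bins=range(80,130,2)))
t=k&(P[:,2]>118); print('lip',t.sum(),cv2.minEnclosingCircle(P[t][:,:2].astype(np.float32)),P[t].mean(0))
t=k&(P[:,2]>95)&(P[:,2]<118); print('neck',cv2.minEnclosingCircle(P[t][:,:2].astype(np.float32)))
t=k&(P[:,2]>40)&(P[:,2]<90);print('body',cv2.minEnclosingCircle(P[t][:,:2].astype(np.float32)))
# ring height profile
C=np.array([514,-158.]); d=P[:,:2]-C; r=np.hypot(*d.T); a=np.degrees(np.arctan2(d[:,1],d[:,0]))
for lo in range(-180,180,6):
    s=(a>=lo)&(a<lo+6)&(r>31.5)&(r<35.5)&(P[:,2]>80)
    print(lo,s.sum(),np.round(np.percentile(P[s,2],[10,50,90]),1) if s.sum() else '',end=' | ')
E
```

```text
time: 2.33
tool_pos: [421.0, -159.5, 178.8]
tcp_rot: [-3.138, -0.003, -1.368]
contact_force: [0.3, -0.1, 0.6]
grip_width: 91.8
(array([ 531,  711,  120,   75, 2674,  730,   41,   78,  577,  171,   19,
          5,    6,  635, 1413,   33,   80,  468,  233,  684,  703,  966,
        132,    0]), array([ 80,  82,  84,  86,  88,  90,  92,  94,  96,  98, 100, 102, 104,
       106, 108, 110, 112, 114, 116, 118, 120, 122, 124, 126, 128]))
lip 2485 ((513.2159423828125, -157.01263427734375), 27.685169219970703) [ 513.05538102 -156.36019769  121.42739967]
neck ((513.48095703125, -157.39199829101562), 36.48015213012695)
body ((513.4222412109375, -157.08331298828125), 46.80268859863281)
-180 28 [96.5 97.6 98.3] | -174 28 [96.7 97.5 98.4] | -168 31 [96.8 97.6 98.2] | -162 43 [ 97.6 109.6 115.3] | -156 34 [114.2 115.  116.1] | -150 26 [107.9 109.3 115.2] | -144 29 [107.5 108.4 109.2] | -138 31 [107.3 108.2 109.1] | -132 30 [107.9 108.3 109. ] | -126 32 [107.8 108.3 109.3] | -120 28 [107.3 108.4 108.9] | -114 31 [107.6 108.1 108.7] | -108 31 [107.4 108.4 109.5] | -102 30 [107.5 108.2 108.7] | -96 1
[... 575 characters left out ...]
30 37 [113.9 114.7 115.7] | 36 42 [107.8 108.9 115.2] | 42 38 [107.6 108.5 109.5] | 48 39 [107.3 108.3 109.1] | 54 37 [107.5 108.2 109. ] | 60 32 [107.4 108.  108.9] | 66 37 [107.6 108.3 109.5] | 72 37 [107.4 108.1 109.1] | 78 31 [107.8 108.2 109. ] | 84 43 [ 97.1 108.4 109.5] | 90 32 [96.3 97.3 98.4] | 96 31 [96.5 97.5 98.5] | 102 28 [96.5 97.4 98. ] | 108 23 [96.3 97.1 98.1] | 114 36 [113.9 114.8 115.5] | 120 36 [110.2 114.7 115.5] | 126 33 [107.4 108.3 109.2] | 132 33 [107.6 108.4 109.1] | 138 32 [107.9 108.6 109.5] | 144 33 [107.5 108.7 109.4] | 150 31 [107.7 108.1 109.2] | 156 32 [107.8 108.3 109.2] | 162 30 [107.8 108.6 109.2] | 168 32 [107.9 108.5 109.3] | 174 25 [ 97.2 104.1 108.6] |
```

View pics/rect.png

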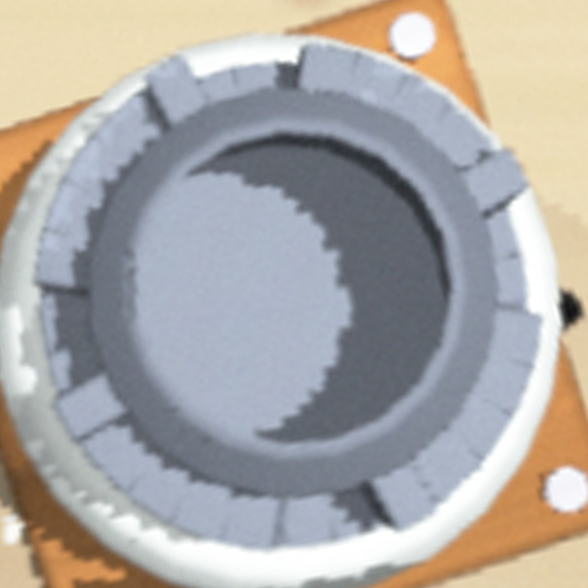

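The rectified view shows four gaps, teeth and ridges clearly. From depth, the gaps run from about −3° to 23° (mod 90), so their centre is near 10°. The lid at yaw 12° should drop in almost at once. Next I'll measure the lid from close by.

```bash
python3 -m pendant '[{"linear":[10,55,0],"twist":0},{"linear":[20,110,0],"twist":0},{"linear":[30,165,0],"twist":0},{"linear":[34,213,0],"twist":0},{"linear":[34,213,0],"twist":0},{"linear":[34,213,0],"twist":0},{"linear":[34,213,0],"twist":0}]'
python3 - <<'E'
from h import *
c=cap('wrist','w3.png'); print(bot.get_obs()['tool_pos'],bot.get_obs()['tcp_rot'])
uv,P,col=cloud(c)
hsv=cv2.cvtColor(c['frame'],cv2.COLOR_BGR2HSV)[uv[:,1],uv[:,0]]
b=(hsv[:,0]>95)&(hsv[:,0]<130)&(hsv[:,1]>90)&(np.hypot(P[:,0]-547,P[:,1]-55)<60)
for lo,hi in((62,75),(34,46)):
    s=b&(P[:,2]>lo)&(P[:,2]<hi); q=P[s][:,:2].astype(np.float32)
    print(s.sum(),np.median(P[s,2]),cv2.minAreaRect(q),cv2.minEnclosingCircle(q))
E
```

```text
time: 3.25
tool_pos: [453.1, 53.7, 177.0]
tcp_rot: [-3.141, -0.0, -1.369]
contact_force: [0.4, 0.2, -0.3]
grip_width: 91.6
[453.04396378  53.60657423 176.95705298] [-3.14123247e+00 -4.10805729e-04 -1.36972966e+00]
2167 68.0850001030207 ((546.2787475585938, 57.10777282714844), (63.96714401245117, 19.797182083129883), 12.868141174316406) ((546.343994140625, 56.817569732666016), 32.350894927978516)
5480 39.31037717182126 ((546.3717651367188, 56.887237548828125), (82.59788513183594, 82.7197494506836), 63.503177642822266) ((546.35205078125, 56.909454345703125), 41.955928802490234)
```

```bash
python3 -m pendant '[{"linear":[50,1,0],"twist":1},{"linear":[94,1.5,-20],"twist":1},{"linear":[94,1.5,-60],"twist":1},{"linear":[94,1.5,-100],"twist":1},{"linear":[94,1.5,-120],"twist":1},{"linear":[94,1.5,-130],"twist":1},{"linear":[94,1.5,-133],"twist":1},{"linear":[94,1.5,-133],"twist":1},{"linear":[94,1.5,-133],"twist":1},{"linear":[94,1.5,-133],"twist":1}]'
python3 -m pendant '[{"linear":[0,0,0],"twist":0},{"linear":[0,0,0],"twist":0},{"linear":[0,0,0],"twist":0},{"linear":[0,0,0],"twist":0},{"linear":[0,0,0],"twist":0},{"linear":[0,0,0],"twist":0},{"linear":[0,0,0],"twist":0},{"linear":[0,0,0],"twist":0},{"linear":[0,0,0],"twist":0},{"linear":[0,0,0],"twist":0}]' 255
```

```text
time: 4.55
tool_pos: [547.1, 56.3, 44.4]
tcp_rot: [-3.14, -0.0, -1.35]
contact_force: [0.3, 1.1, 0.3]
grip_width: 91.7
time: 5.8
tool_pos: [546.8, 56.3, 43.7]
tcp_rot: [3.142, -0.0, -1.35]
contact_force: [-0.4, 0.6, 0.7]
grip_width: 19.6
```

Gripped at 19.6 mm. Next: lift, then carry it over the jar.

```bash
python3 -m pendant '[{"linear":[0,0,30],"twist":0},{"linear":[0,0,70],"twist":0},{"linear":[0,0,110],"twist":0},{"linear":[0,0,140],"twist":0},{"linear":[-5,-40,140],"twist":-2},{"linear":[-12,-80,140],"twist":-2},{"linear":[-19,-120,140],"twist":-2},{"linear":[-25,-160,140],"twist":-2},{"linear":[-31,-195,140],"twist":-2},{"linear":[-33.3,-213.5,140],"twist":-2},{"linear":[-33.3,-213.5,140],"twist":-2},{"linear":[-33.3,-213.5,140],"twist":-2},{"linear":[-33.3,-213.5,140],"twist":-2},{"linear":[-33.3,-213.5,140],"twist":-2}]'
python3 - <<'E'
from h import *
c=cap('top','top2.png');w=cap('wrist','w4.png');s=cap('scene','scene2.png')
cv2.imwrite('pics/chk.png',np.hstack([cv2.resize(s['frame'][160:340,250:450],(400,360)),cv2.resize(w['frame'],(400,360))]))
E
```

```text
time: 7.55
tool_pos: [513.6, -156.4, 183.8]
tcp_rot: [3.142, 0.0, -1.384]
contact_force: [0.9, -0.9, -1.0]
grip_width: 20.1
```

View pics/chk.png

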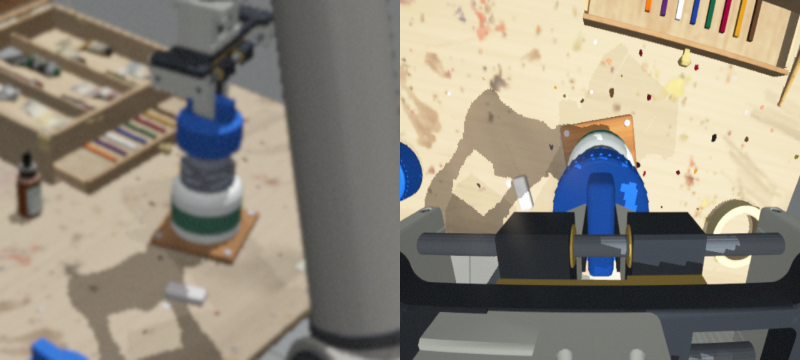

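Lid held level over the neck at (210,130) of the left crop; the right crop shows the bar centred between the pads. Lowering it now.

```bash
python3 -m pendant '[{"linear":[0,0,-10],"twist":0},{"linear":[0,0,-18],"twist":0},{"linear":[0,0,-24],"twist":0},{"linear":[0,0,-28],"twist":0},{"linear":[0,0,-31],"twist":0},{"linear":[0,0,-31],"twist":0}]'
python3 -m pendant '[{"linear":[0,0,-2],"twist":0},{"linear":[0,0,-4],"twist":0},{"linear":[0,0,-5],"twist":0},{"linear":[0,0,-6],"twist":0},{"linear":[0,0,-6],"twist":0}]'
```

```text
time: 8.45
tool_pos: [513.5, -157.3, 152.6]
tcp_rot: [3.141, 0.0, -1.385]
contact_force: [-0.5, 0.3, -2.0]
grip_width: 19.8
time: 9.07
tool_pos: [513.5, -157.2, 146.7]
tcp_rot: [3.142, -0.0, -1.385]
contact_force: [-0.4, -0.2, -1.6]
grip_width: 20.2
```

Rim is at about 103 with no contact, which is below the ridge tops, so the lugs are in the gaps. Continuing down.

```bash
python3 -m pendant '[{"linear":[0,0,-2],"twist":0},{"linear":[0,0,-4],"twist":0},{"linear":[0,0,-6],"twist":0},{"linear":[0,0,-7],"twist":0},{"linear":[0,0,-8],"twist":0},{"linear":[0,0,-8],"twist":0},{"linear":[0,0,-8],"twist":0}]'
```

```text
time: 9.95
tool_pos: [513.5, -157.3, 138.8]
tcp_rot: [-3.142, -0.0, -1.385]
contact_force: [0.3, -0.5, -1.9]
grip_width: 19.9
```

Rim at about 95, dropped in. Next: screw clockwise, following the sink.

```bash
python3 -m pendant '[{"linear":[0,0,-1],"twist":-3},{"linear":[0,0,-1.5],"twist":-7},{"linear":[0,0,-2],"twist":-11},{"linear":[0,0,-2.5],"twist":-15},{"linear":[0,0,-3],"twist":-19},{"linear":[0,0,-3],"twist":-20},{"linear":[0,0,-3],"twist":-20}]'
python3 -c "
from h import *
o=bot.get_obs();print(o['contact_force'],o['moment'])"
```

```text
time: 10.82
tool_pos: [514.4, -158.1, 137.4]
tcp_rot: [-3.138, -0.002, -1.734]
contact_force: [-0.5, -1.7, 8.4]
grip_width: 19.9
[-0.50445539 -1.72968022  8.35009734] [-0.20432512  0.43778075  0.03913329]
```

```bash
python3 -m pendant '[{"linear":[0,0,0],"twist":-4},{"linear":[0,0,0],"twist":-8},{"linear":[0,0,-0.5],"twist":-12},{"linear":[0,0,-1],"twist":-16},{"linear":[0,0,-1.5],"twist":-20},{"linear":[0,0,-1.5],"twist":-20},{"linear":[0,0,-1.5],"twist":-20}]'
python3 -c "
from h import *
o=bot.get_obs();print(o['contact_force'],o['moment'])"
```

```text
time: 11.7
tool_pos: [514.1, -157.5, 135.0]
tcp_rot: [-3.14, 0.0, -2.082]
contact_force: [1.3, 0.2, 5.0]
grip_width: 20.0
[1.28410755 0.24941352 4.9836233 ] [-0.05579596  0.04648232 -0.0563922 ]
```

```bash
python3 -m pendant '[{"linear":[0,0,-0.5],"twist":-3},{"linear":[0,0,-1],"twist":-6},{"linear":[0,0,-1],"twist":-9},{"linear":[0,0,-1],"twist":-12},{"linear":[0,0,-1],"twist":-12}]'
python3 -c "
from h import *
o=bot.get_obs();print(o['contact_force'],o['moment'])"
```

```text
time: 12.32
tool_pos: [513.7, -157.4, 133.6]
tcp_rot: [-3.141, 0.0, -2.292]
contact_force: [-0.3, -1.4, 5.3]
grip_width: 19.7
[-0.29196485 -1.36555593  5.29084828] [-0.06139551  0.16581644 -0.10590273]
```

```bash
python3 -m pendant '[{"linear":[0,0,0],"twist":-2},{"linear":[0,0,0],"twist":-4},{"linear":[0,0,0],"twist":-6},{"linear":[0,0,0],"twist":-6}]'
python3 -c "
from h import *
o=bot.get_obs();print(o['contact_force'],o['moment'])"
python3 -m pendant '[{"linear":[0,0,0],"twist":-2},{"linear":[0,0,0],"twist":-4},{"linear":[0,0,0],"twist":-5},{"linear":[0,0,0],"twist":-5}]'
python3 -c "
from h import *
o=bot.get_obs();print(o['contact_force'],o['moment'])"
```

```text
time: 12.82
tool_pos: [513.8, -156.7, 133.5]
tcp_rot: [-3.141, 0.0, -2.396]
contact_force: [1.0, 1.8, 6.1]
grip_width: 20.1
[0.97145075 1.82803848 6.11894892] [ 0.42981811 -0.19807775  0.85801361]
time: 13.32
tool_pos: [513.8, -156.8, 133.6]
tcp_rot: [-3.141, 0.0, -2.484]
contact_force: [1.5, 1.7, 6.5]
grip_width: 21.5
[1.45858481 1.68926792 6.48683007] [ 0.58211198 -0.07343325  0.9856817 ]
```

The moment has risen to about 1 N·m and the bar is slipping in the jaws: that is the end stop. I'll back off the over-twist, open and withdraw.

```bash
python3 -m pendant '[{"linear":[0,0,0],"twist":3},{"linear":[0,0,0],"twist":5},{"linear":[0,0,0],"twist":5}]'
python3 -m pendant '[{"linear":[0,0,0],"twist":0},{"linear":[0,0,0],"twist":0},{"linear":[0,0,0],"twist":0},{"linear":[0,0,0],"twist":0},{"linear":[0,0,0],"twist":0},{"linear":[0,0,0],"twist":0},{"linear":[0,0,0],"twist":0}]' 0
python3 -m pendant '[{"linear":[0,0,15],"twist":0},{"linear":[0,0,40],"twist":0},{"linear":[0,0,80],"twist":0},{"linear":[-30,0,110],"twist":0},{"linear":[-80,0,110],"twist":20},{"linear":[-100,0,110],"twist":20},{"linear":[-100,0,110],"twist":20},{"linear":[-100,0,110],"twist":20}]'
python3 - <<'E'
from h import *
for n,f in(('wrist','w5.png'),('top','top3.png')):
    c=cap(n,f)
    uv,P,col=cloud(c)
    hsv=cv2.cvtColor(c['frame'],cv2.COLOR_BGR2HSV)[uv[:,1],uv[:,0]]
    b=(hsv[:,0]>95)&(hsv[:,0]<130)&(hsv[:,1]>90)&(np.hypot(P[:,0]-514,P[:,1]+157)<60)
    for lo,hi in((150,168),(122,138)):
        s=b&(P[:,2]>lo)&(P[:,2]<hi)
        if s.sum()<20: print(n,'none');continue
        q=P[s]; A=np.c_[q[:,:2]-q[:,:2].mean(0),np.ones(len(q))]
        print(n,s.sum(),np.median(q[:,2]),cv2.minAreaRect(q[:,:2].astype(np.float32)),cv2.minEnclosingCircle(q[:,:2].astype(np.float32)),'slope',np.linalg.lstsq(A,q[:,2],rcond=None)[0][:2])
    c['frame'] is None
E
```

```text
time: 13.7
tool_pos: [513.9, -156.9, 133.5]
tcp_rot: [-3.141, 0.001, -2.399]
contact_force: [0.3, 1.6, 5.3]
grip_width: 20.3
time: 14.58
tool_pos: [513.5, -157.3, 133.2]
tcp_rot: [3.142, -0.0, -2.398]
contact_force: [0.3, -0.5, 0.2]
grip_width: 86.0
time: 15.58
tool_pos: [414.4, -157.5, 244.0]
tcp_rot: [-3.14, -0.0, -2.052]
contact_force: [0.5, -0.6, -0.5]
grip_width: 91.8
wrist 2664 157.97012481883343 ((513.1663818359375, -157.18714904785156), (20.799503326416016, 63.93489456176758), 46.37022018432617) ((513.07861328125, -157.2259521484375), 32.36902618408203) slope [0.0507897  0.05297844]
wrist 6123 129.21509244314527 ((512.7149658203125, -157.83877563476562), (83.2591781616211, 83.7232437133789), 78.06426239013672) ((512.3275146484375, -157.8949737548828), 42.58705139160156) slope [0.00099415 0.00141177]
top 358 157.72071017219787 ((514.307373046875, -158.21572875976562), (19.943614959716797, 63.884437561035156), 45.549224853515625) ((513.79150390625, -158.4771728515625), 32.162899017333984) slope [-0.00046035 -0.01502836]
top 1087 128.89908968654507 ((514.2262573242188, -157.6415557861328), (81.73433685302734, 81.81974792480469), 0.4779300093650818) ((514.2532348632812, -157.51168823242188), 42.10579299926758) slope [ 0.00474463 -0.00034303]
```

View pics/w5.png

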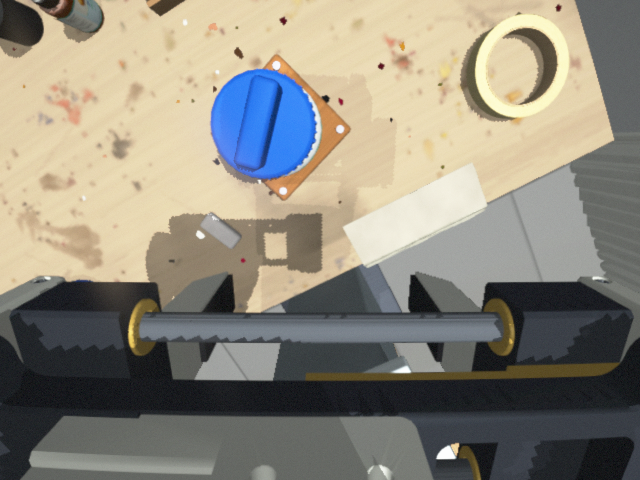

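The lid sits level and centred on the jar at (265,123). Its flat top measures 129 mm, which puts the rim at 90 mm. The eraser and tape roll are undisturbed.

```bash
python3 -c "
from h import *
print(bot.close_job())"
```

```text
the job is handed in; nothing more can be done
None
```

The blue lid is on the jar, screwed home and released, and the job is handed in. It took about 16 s of the 67 s allowed.

- **Placing:** I found the thread gaps in the wrist camera's depth picture and set the lid down turned to match. It dropped in at once, so no anticlockwise turn was needed.
- **Screwing:** I turned it clockwise about 54° until the moment rose to about 1 N·m and the bar began to slip in the jaws. I took that as the end stop, backed off the strain, opened the gripper and withdrew.
- **Last checks:** The flat top measured 129.2 mm (wrist camera) and 128.9 mm (top camera), which puts the rim at about 90 mm. It is within about 1 to 2 mm of the jar's axis, and the flat top slopes less than 0.005 rad.
- **Disagreements:** The two cameras differed by 1 to 2 mm on the lid's position, which is within their calibration. A slope fit on the wrist camera's bar-top points gave about 0.05 rad per axis (0.07 combined, right at the limit). I put this down to points from the bar's sides, since the flat top and the top camera (0.015 rad on the bar) both read nearly level.
- **Bystanders:** The arm reported no unexpected contact. The eraser and tape roll look untouched in the last picture; I did not measure the bystanders' positions again.

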